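# Release an electrode holder from a weld fixture with a forked tool

## Task

Take the orange-handled forked tool from its black stand, straddle the spring bar of the weld fixture with it, and press the brass collar away from the copper electrode holder until the holder springs up; press with the tool only and ease off as soon as you feel the bar reach its stop, because a hard shove damages it. Hang the tool back in its stand, stand the freed copper holder upright on the floor of the blue tray, and let go of both, leaving everything else on the bench as it is.

Things in the scene. Friction and masses are not known exactly. Their poses are not given: they have to be found in the camera images.
- fixture: Weld fixture, fixed to the bench: dark steel base plate 90 (x) x 170 (y) x 10 mm, origin at the centre of its underside, z up. Its spring bar (steel, diameter 7 mm) runs along its y axis 24.5 mm above the bench, bare from the well (y = -34 mm) to the brass collar. More than 22 N between tool and fixture damages it. A tool held in a gripper leans and gives a few mm under load.
- well (a point): Centre of the mouth of the fixture's aluminium well, 40 mm above the bench, axes as the fixture. The well, 46 (x) x 36 (y) mm outside, holds the copper holder with up to 1 mm of play all round; the end of the spring bar enters it from its +y side and locks the holder down.
- collar_rest (a point): Fixed point on the bar's axis, 24.5 mm above the bench; +y is the way to press. The collar, a brass disc of diameter 22 mm, 7 mm thick, is clamped on the bar with its near face within 10 mm (y) either way of this point: feel for it. Spring: 4 N, +0.5 N per mm of travel, plus 1 to 2 N of rubbing until the holder is free at about 6 mm; hard stop at 8.4 mm, so 14 N on the tool means on the stop.
- housing (a point): Centre of the top of the grey spring housing behind the collar, 38 mm above the bench; the housing is 34 (x) x 36 (y) mm; axes as the fixture.
- forktool: Forked tool, 100 mm long, 110 g, upright in its stand; origin midway between the tine tips (lowest point), z up. Steel fork 5 mm thick (y), 23 mm wide (x), slot 11 mm wide and 20 mm deep, open below; solid to 36 mm; flange 42 (x) x 26 (y) mm at 36 to 40 mm; then the handle. To press, its y lies along the bar, tine tips about 8 mm below the bar's axis. Same both ways round.
- tool_grip (a point): Middle of the tool's orange handle, 16 x 16 mm and 60 mm long (40 to 100 mm above the tine tips); this point is 70 mm above the tine tips; axes as the tool.
- stand: Black tool stand, fixed, 75 (x) x 65 (y) x 42 mm; origin at the centre of its underside. In its top a slot 32 (x) by 14 (y) mm, 38 mm deep, in which the fork hangs, flange flat on the stand's top, tine tips 6 mm above the bench; the tool's x lies along the stand's x, either way round.
- holder_mid (a point): Point on the axis of the copper electrode holder, 36 mm above its underside; z up. Holder 71 mm high, about 160 g: foot 24 (x) x 20 (y) mm, 22 mm high, hole for the bar in its +y side; stem 16 x 16 mm from 22 to 58 mm; brass cone tip. Locked, its underside is 14 mm above the bench; freed, an ejector lifts it 17 mm within 0.3 s and keeps it up, foot still in the well, to be lifted out.
- tray: Blue open tray, fixed, 120 x 120 mm, rim 24 mm high, walls and floor 4 mm thick, empty; origin at the centre of its underside on the bench.
- spare: Spare copper holder like the other but 59 mm high, standing on the bench, to be left alone; origin at the centre of its foot.
- jar: Jar with paper label, 56 mm in diameter, 70 mm high, bystander; origin at the centre of its underside.
- wrench: Wrench lying on the bench, bystander.
- driver: Screwdriver lying on the bench, bystander.
- mug: Blue mug, 80 mm in diameter, 90 mm high, bystander; origin at the centre of its underside.
- collet: Steel ring, 44 mm in diameter, 18 mm high, bystander; origin at the centre of its underside.
Not all that is in view belongs to the job. What is shaped like the part that bears holder_mid but pink, purple or turquoise is not meant.

How it is judged:
By the outcome, as a careful person would: the job done as asked, in the order asked, and still so for the second after the job is handed in, with the robot touching nothing.
It also fails if it takes over 67 s, if anything falls off the work surface, if the arm or the gripper's body presses on something with over 40 N, if the wrist force passes 120 N, or if a joint passes its speed limit or range.

## Robot

A 6-joint arm with a two-finger parallel gripper is mounted at the origin on the work surface. World frame = base frame: x ahead of the robot, y to its left, z up, the work surface at z = 0. Lengths are in m, angles in rad, forces in N, time in s.
With the tool pointing down it reaches from about 0.375 to 0.9 m from the base axis. Payload 3.1 kg.
Tool frame: the origin (TCP) lies between the finger pads; the fingertips stand 22 mm ahead of it and the grasp point (between the pads) lies 3 mm ahead of it; z points along the fingers, y is the direction in which the jaws open and shut (so a half turn about z gives the same grasp; the last joint's range is limited). The gripper opens to 87 mm and grips with 3 to 60 N. Pads are 19 mm wide; open, the fingers measure 117 mm over their backs; the gripper's body (75 mm by 190 mm) begins 51 mm behind the grasp point.
Start: joints at [1.062, 0.527, 1.433, -0, 1.181, -0.178], TCP at [0.202, 0.591, 0.245] pointing down, gripper open.
Joint ranges: [-3.08, 3.08], [-0.75, 2.2], [0.22, 2.44], [-1.43, 4.57], [0, 2.65], [-2.85, 2.85]. Speed limits (rad/s): [2.79, 2.79, 3.14, 3.14, 3.14, 3.14].

## Interface

Orientations are given as a unit quaternion [x, y, z, w].
In Python, from rig import get_obs, camera, get_calibration, hand_in, search_frame gives the robot as it stands.
- The arm moves only by the shell command python3 -m jog 'ROWS' [FORCE]. ROWS is JSON, a list of rows, each an object with "grip": the closure in counts, from 0 (fully open) to 255 (shut); "travel": the shift along the world's x, y, z in cm, a list of three; "twist": the turn about the world's z in degrees. A call has 1 to 8 rows; each row shifts and turns the commanded pose from where the row before left it; what a row does not reach is not made up. A row lasts 1/10 s, in which the tool goes at most 50 mm and 8.59 degrees, less where a joint would pass 70% of its speed; a pose out of reach is approached as far as the arm can. A call is refused whole if a number of a shift passes 5 or a number of a turn 8.59, either way. A call with a gripper value outside its range is refused whole. The fingers move at their own pace and stop on an object; FORCE is the grip in N (left out, the last holds). Time passes only in rows, so rows that do not move let the fingers close. It gives the time, the measured TCP pose, the force and the opening at its end, in the units of the state.
- get_obs(): the state, without advancing time (a new reading comes with each control period).
- camera(name): name is "side" or "top"; returns the picture (400x640x3 uint8, red, green, blue); there is no depth.
- get_calibration(name): a dict with "fx", "fy", "cx", "cy" (pixels), "k1" (the pictures are not rectified: a ray, as slopes to the right and down, at radius r is drawn at 1 + k1 r^2 times it, then the intrinsics apply), "R" (3x3) and "t" (3): a world point X has camera coordinates R X + t. Camera axes: x right, y down, z forward; pixel columns grow to the right and rows downward; lengths in m; the calibration is good to about 2 mm. A picture is of the moment at which its call begins. get_calibration takes no time and is no camera call.
- hand_in(): hands the job in, once; it reports no verdict.
Trained networks look in the newest picture that a camera, given by its name, has taken for a name from the list of things; names that differ only in an ending like _2 or _b are one class to them, and where a whole thing is asked for, a point or a joint stands for the part that bears it (a point fixed in the world has none). Each returns a list of dicts, best first, with "p" (0 to 1); they miss things now and then, are a little off and sometimes report something else, mostly with a low value. They report only what shows in the picture. A call takes as long as a camera call. They do not tell look-alikes from the thing itself.
- search_frame(target, camera): "at" ([x, y, z] in m, in world coordinates, good to about 4 mm: the middle of the surface that is visible of it).
The state is a dict: "time": time; "q": joint angles; "joint_velocities": joint speeds; "joint_torque": joint torques, N m; "position": TCP position; "tool_rot": TCP orientation; "ft_force": force on the tool from outside, world axes, zero at the start; "moment": the same for the moment, N m; "grip_width": finger opening in m.
Only numpy, scipy, OpenCV 4.12 (cv2) and the standard library are available. Lean on these libraries where they do the work, as an engineer would, in place of code of your own. Each camera call takes 0.05 s, during which the arm holds its last target. There are 200 camera calls.

## Working session

There is one attempt and no reset: what is moved stays moved. The work goes in short steps, Python scripts to look and compute and a shell command to move; the robot and the scene stay as the last step left them, time stands still between calls to the robot, and variables do not carry over. Pictures are saved under pics/ and viewed, about 8 in all and at most 12, crops included, and the job is handed in when it is done.

```bash
ls; mkdir -p pics
python3 - <<'E'
from rig import *
import cv2, numpy as np
for c in ("top","side"):
    im=camera(c); cv2.imwrite(f"pics/{c}0.png",im[:,:,::-1])
    k=get_calibration(c); print(c,{a:(np.round(b,4).tolist()) for a,b in k.items()})
    for n in ["fixture","well","collar_rest","housing","forktool","tool_grip","stand","holder_mid","tray","spare"]:
        try: print(n,[(np.round(d["at"],4).tolist(),round(d["p"],2)) for d in search_frame(n,c)[:3]])
        except Exception as e: print(n,e)
o=get_obs(); print(o)
E
```

```text
pics
top {'fx': 480.2346, 'fy': 480.2346, 'cx': 322.4573, 'cy': 206.1801, 'k1': 0.0344, 'R': [[0.0093, -0.9999, -0.0048], [-0.9944, -0.0088, -0.1055], [0.1054, 0.0058, -0.9944]], 't': [0.0786, 0.5684, 1.2932]}
fixture [([0.5389, 0.0285, 0.0085], 0.97), ([0.5446, -0.0258, 0.0727], 0.21)]
well [([0.5378, 0.0262, 0.0071], 0.87)]
collar_rest [([0.5417, 0.0219, 0.0086], 0.93)]
housing [([0.5424, 0.0233, 0.0082], 0.91), ([0.5167, 0.2901, 0.0379], 0.71), ([0.483, -0.2432, 0.0058], 0.46)]
forktool [([0.5183, 0.2972, 0.0499], 0.66)]
tool_grip [([0.5166, 0.2967, 0.0444], 0.74), ([0.5382, 0.0259, 0.0088], 0.2)]
stand [([0.5168, 0.2891, 0.0416], 0.8)]
holder_mid [([0.4569, -0.1126, 0.0517], 0.57), ([0.5441, -0.0271, 0.0683], 0.46), ([0.5967, -0.1157, 0.0472], 0.44)]
tray [([0.4804, -0.2415, 0.0059], 0.82), ([0.7502, 0.1429, 0.0107], 0.7)]
spare [([0.7474, -0.0514, 0.0238], 0.41)]
side {'fx': 375.2735, 'fy': 375.2735, 'cx': 316.3861, 'cy': 202.0198, 'k1': 0.0032, 'R': [[0.7896, -0.6137, -0.0036], [-0.4543, -0.5805, -0.6757], [0.4126, 0.5352, -0.7371]], 't': [-0.3912, 0.3537, 0.6278]}
fixture [([0
[... 637 characters left out ...]
01, 0.0364], 0.33)]
{'time': 1.1, 'q': array([ 1.06249425e+00,  5.27490904e-01,  1.43270272e+00,  1.14885722e-05,
        1.18138202e+00, -1.78485334e-01]), 'joint_velocities': array([ 0.00133915,  0.00030053, -0.00053437,  0.00106865,  0.00115173,
        0.00097227]), 'joint_torque': array([ 1.41735704e-04, -4.40029585e+01, -1.76983237e+01,  6.34703273e-02,
        5.04314317e-02, -2.16994056e-05]), 'position': array([0.20237011, 0.59131096, 0.24455313]), 'tool_rot': array([ 1.64164097e-01,  9.86433043e-01,  9.79929886e-06, -2.13989867e-06]), 'ft_force': array([0.05104442, 0.30041246, 0.04281948]), 'moment': array([ 0.01447312, -0.01899827,  0.01216698]), 'grip_width': 0.08705627286957049}
```

View pics/top0.png

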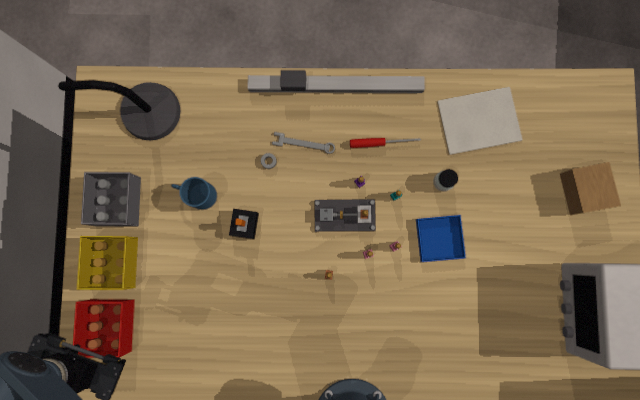

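View pics/side0.png

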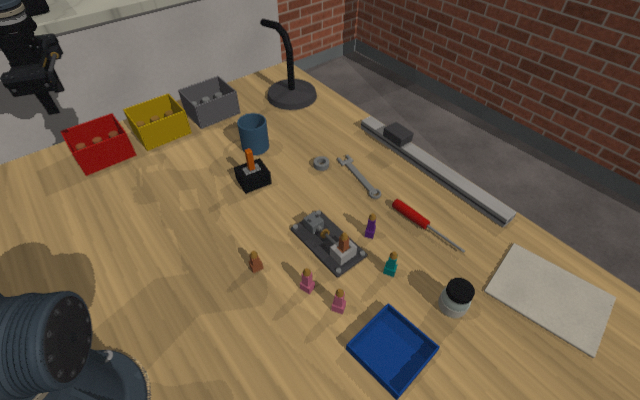

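Top view: fixture at about (345,215) with the well and copper holder on the right (-y) side, stand at (243,223), tray at (441,238). The spare is at (329,274), and the pink, purple and turquoise ones are decoys. Next I'll take zoomed crops for precise poses.

```bash
cat > h.py <<'E'
import numpy as np, cv2
from rig import *
def proj(c,X):
    k=get_calibration(c); P=np.atleast_2d(X)@np.array(k["R"]).T+np.array(k["t"])
    s=P[:,:2]/P[:,2:]; s=s*(1+k["k1"]*(s**2).sum(1,keepdims=True))
    return s*k["fx"]+[k["cx"],k["cy"]]
def back(c,uv,z):
    k=get_calibration(c); R=np.array(k["R"]);t=np.array(k["t"])
    d=(np.atleast_2d(uv)-[k["cx"],k["cy"]])/k["fx"]; s=d.copy()
    for _ in range(10): s=d/(1+k["k1"]*(s**2).sum(1,keepdims=True))
    r=np.c_[s,np.ones(len(s))]@R; o=-R.T@t
    return o+r*((z-o[2])/r[:,2])[:,None]
def box(cx,cy,yaw,dx,dy,z):
    c,s=np.cos(yaw),np.sin(yaw)
    return np.array([[cx+c*a-s*b,cy+s*a+c*b,z] for a,b in [(-dx/2,-dy/2),(dx/2,-dy/2),(dx/2,dy/2),(-dx/2,dy/2)]])
def crop(im,u,v,w,h,s): return cv2.resize(im[v:v+h,u:u+w],None,fx=s,fy=s,interpolation=cv2.INTER_CUBIC)
E
python3 - <<'E'
from h import *
t=cv2.imread("pics/top0.png"); s=cv2.imread("pics/side0.png")
a=np.hstack([crop(t,305,190,80,50,5),crop(t,222,200,80,50,5)])
b=np.hstack([crop(s,285,200,100,70,4),crop(s,222,140,100,70,4)])
cv2.imwrite("pics/crop1.png",np.vstack([a,b]))
E
```

```text
(no output)
```

View pics/crop1.png

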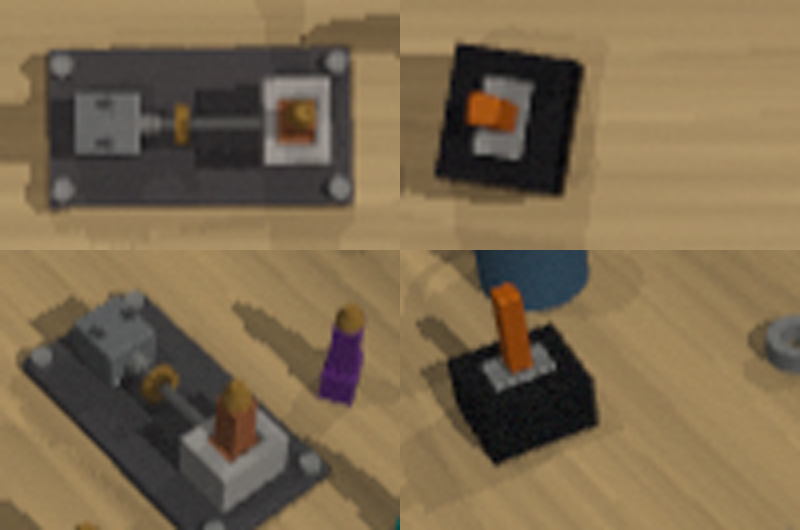

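```bash
cat > fit.py <<'E'
from h import *
from scipy.optimize import least_squares
T=lambda p,o:np.array(p)/5+o-.4; S=lambda p,o:(np.array(p)-[0,250])/4+o-.375
def fit(parts,x0):
    # parts: (cam, localbox(cx,cy,dx,dy,z), pts)
    def res(p,out=False):
        r=[]
        for cam,(lx,ly,dx,dy,z),pts in parts:
            c,s=np.cos(p[2]),np.sin(p[2])
            uv=proj(cam,box(p[0]+c*lx-s*ly,p[1]+s*lx+c*ly,p[2],dx,dy,z))
            for q in pts:
                d=uv-q; r.append(d[np.argmin((d**2).sum(1))])
        return np.ravel(r)
    o=least_squares(res,x0,loss="soft_l1"); return o.x,np.round(res(o.x).reshape(-1,2),1).tolist()
if __name__=="__main__":
    ft=("top",(0,0,.09,.17,.01),T([(48,52),(348,46),(353,205),(50,210)],[305,190]))
    fw=("top",(0,-.052,.046,.036,.04),T([(264,78),(330,77),(331,163),(264,163)],[305,190]))
    fs=("side",(0,0,.09,.17,.01),S([(24,364),(133,293),(328,470)],[285,200]))
    ws=("side",(0,-.052,.046,.036,.04),S([(182,450),(288,440),(228,478),(240,407)],[285,200]))
    st=("top",(0,0,.075,.065,.042),T([(58,44),(182,64),(165,195),(37,176)],[222,200]))
    ss=("side",(0,0,.075,.065,.042),S([(50,362),(150,326),(190,388),(87,432)],[222,140]))
    for n,a,x in (("fix top",[ft],(.54,.025,0)),("fixwell top",[fw],(.54,.025,0)),("fix side",[fs],(.54,.025,0)),("fixwell side",[ws],(.54,.025,0)),("stand top",[st],(.515,.288,-.16)),("stand side",[ss],(.515,.285,-.16))):
        p,r=fit(a,x); print(n,np.round(p[:2]*1000,1),round(np.degrees(p[2]),2),r)
    print(back("top",T([(297,112)],[305,190]),.085),back("top",T([(182,123)],[305,190]),.0245))
E
python3 fit.py
```

```text
fix top [545.  22.] 1.55 [[-0.4, -0.3], [0.3, -0.2], [0.3, 0.2], [-0.3, 0.3]]
fixwell top [546.6  22. ] 0.57 [[-0.0, 0.1], [-0.0, 0.2], [-0.1, -0.2], [0.1, -0.1]]
fix side [541.4  20.7] 1.21 [[-1.9, 0.1], [0.5, -0.4], [0.5, 0.1]]
fixwell side [538.1  18.8] 5.38 [[-0.4, -0.3], [0.1, 0.1], [0.2, 3.0], [0.0, -1.4]]
stand top [517.1 297.6] -7.62 [[0.9, -0.2], [-0.4, -0.8], [-1.3, 0.2], [0.6, 0.7]]
stand side [513.6 295.4] -8.0 [[-0.9, 1.1], [0.6, 0.5], [1.0, -0.5], [-0.6, -1.1]]
[[ 0.54734818 -0.02622697  0.085     ]] [[0.54639953 0.03234287 0.0245    ]]
```

Run:
```python
from fit import *
print(back("top",T([(80,110)],[222,200]),.106), back("side",S([(108,291)],[222,140]),.106))
print("mug",back("top",[(198,190)],.09),"side",back("side",[(253,120)],.09))
```

```text
[[0.51752097 0.30249671 0.106     ]] [[0.51867897 0.30134614 0.106     ]]
mug [[0.60129054 0.4119979  0.09      ]] side [[0.60286556 0.42286633 0.09      ]]
```

```bash
python3 -m jog '[{"grip":110,"travel":[4.5,-4.5,0],"twist":-8.5},{"grip":110,"travel":[4.5,-4.5,0],"twist":-8.5},{"grip":110,"travel":[4.5,-4.5,0],"twist":-8.5},{"grip":110,"travel":[4.5,-4.5,0],"twist":-8.5},{"grip":110,"travel":[4.5,-4.5,0],"twist":-8.5},{"grip":110,"travel":[4.5,-4.5,0],"twist":-8.5},{"grip":110,"travel":[4.3,-2.4,0],"twist":-8.5},{"grip":110,"travel":[0,0,0],"twist":-8.5}]' 10
```

```text
time: 1.9
position: [0.4638, 0.352, 0.2451]
tool_rot: [0.692, 0.722, 0.002, 0.002]
ft_force: [0.3, 1.2, 0.3]
grip_width: 0.0499
```

```bash
python3 -m jog '[{"grip":110,"travel":[0,0,0],"twist":-5.5},{"grip":110,"travel":[0,0,0],"twist":-5.5},{"grip":110,"travel":[0,0,0],"twist":0},{"grip":110,"travel":[0,0,0],"twist":0}]'
```

```text
time: 2.3
position: [0.4575, 0.3552, 0.2446]
tool_rot: [0.753, 0.658, 0.0, 0.0]
ft_force: [0.1, -0.8, 0.4]
grip_width: 0.0495
```

```bash
python3 -m jog '[{"grip":110,"travel":[1.5,-1.4,-1],"twist":0},{"grip":110,"travel":[1.5,-1.4,-1],"twist":0},{"grip":110,"travel":[1.5,-1.4,-1],"twist":0},{"grip":110,"travel":[1.5,-1.3,-1],"twist":0},{"grip":110,"travel":[0,0,-2],"twist":0},{"grip":110,"travel":[0,0,-1],"twist":0},{"grip":110,"travel":[0,0,0],"twist":0},{"grip":110,"travel":[0,0,0],"twist":0}]'
python3 - <<'E'
from h import *
t=camera("top")[:,:,::-1]; s=camera("side")[:,:,::-1]
cv2.imwrite("pics/c2.png",np.hstack([crop(t,202,180,80,80,5),crop(s,200,80,100,100,4)]))
E
```

```text
time: 3.1
position: [0.5174, 0.3005, 0.1746]
tool_rot: [0.754, 0.657, -0.0, -0.0]
ft_force: [0.3, -0.1, 0.1]
grip_width: 0.0494
```

View pics/c2.png

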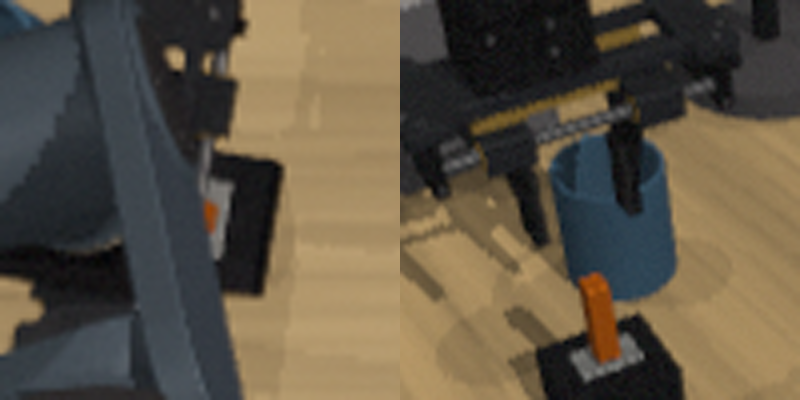

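Side crop: the fingertips straddle the handle top (about (593,280)), with the mug behind them and clear. Descending and centring with a light squeeze.

```bash
python3 -m jog '[{"grip":110,"travel":[0,0,-3],"twist":0},{"grip":110,"travel":[0,0,-3],"twist":0},{"grip":110,"travel":[0,0,-2.5],"twist":0},{"grip":110,"travel":[0,0,-1],"twist":0},{"grip":110,"travel":[0,0,0],"twist":0},{"grip":110,"travel":[0,0,0],"twist":0}]' 4; python3 -m jog '[{"grip":255,"travel":[0,0,0],"twist":0},{"grip":255,"travel":[0,0,0],"twist":0},{"grip":255,"travel":[0,0,0],"twist":0},{"grip":255,"travel":[0,0,0],"twist":0},{"grip":255,"travel":[0,0,0],"twist":0},{"grip":255,"travel":[0,0,0],"twist":0}]' 4
```

```text
time: 3.8
position: [0.5183, 0.3006, 0.0807]
tool_rot: [0.754, 0.657, 0.001, 0.0]
ft_force: [-0.5, 0.6, 0.8]
grip_width: 0.0493
time: 4.4
position: [0.5176, 0.3002, 0.0798]
tool_rot: [0.754, 0.657, 0.0, 0.0]
ft_force: [-0.5, -0.8, 2.4]
grip_width: 0.0158
```

Gripped at 15.8 mm, so the tool is centred along its x. Open, turn 90° and grip along y.

```bash
python3 -m jog '[{"grip":110,"travel":[0,0,0],"twist":0},{"grip":110,"travel":[0,0,0],"twist":0},{"grip":110,"travel":[0,0,0],"twist":0},{"grip":110,"travel":[0,0,0],"twist":8.2},{"grip":110,"travel":[0,0,0],"twist":8.2},{"grip":110,"travel":[0,0,0],"twist":8.2},{"grip":110,"travel":[0,0,0],"twist":8.2},{"grip":110,"travel":[0,0,0],"twist":8.2}]' 4; python3 -m jog '[{"grip":110,"travel":[0,0,0],"twist":8.2},{"grip":110,"travel":[0,0,0],"twist":8.2},{"grip":110,"travel":[0,0,0],"twist":8.2},{"grip":110,"travel":[0,0,0],"twist":8.2},{"grip":110,"travel":[0,0,0],"twist":8.2},{"grip":110,"travel":[0,0,0],"twist":8},{"grip":110,"travel":[0,0,0],"twist":0},{"grip":110,"travel":[0,0,0],"twist":0}]' 4
```

```text
time: 5.2
position: [0.5175, 0.3002, 0.0794]
tool_rot: [0.474, 0.881, -0.0, -0.0]
ft_force: [-0.4, -0.1, -0.0]
grip_width: 0.0492
time: 6.0
position: [0.5175, 0.3002, 0.0795]
tool_rot: [0.07, 0.998, -0.0, -0.0]
ft_force: [-0.1, 1.3, 0.2]
grip_width: 0.0496
```

```bash
python3 -m jog '[{"grip":255,"travel":[0,0,0],"twist":0},{"grip":255,"travel":[0,0,0],"twist":0},{"grip":255,"travel":[0,0,0],"twist":0},{"grip":255,"travel":[0,0,0],"twist":0},{"grip":255,"travel":[0,0,0],"twist":0}]' 4;  python3 -m jog '[{"grip":255,"travel":[0,0,0],"twist":0},{"grip":255,"travel":[0,0,0],"twist":0}]' 50; python3 -c "
from rig import *
o=get_obs();print(o['q'],o['ft_force'],o['moment'],o['position'],o['tool_rot'])"
```

```text
time: 6.5
position: [0.5176, 0.3003, 0.0796]
tool_rot: [0.069, 0.998, 0.0, 0.0]
ft_force: [-0.3, 1.0, 0.3]
grip_width: 0.0176
time: 6.7
position: [0.5176, 0.3002, 0.0796]
tool_rot: [0.069, 0.998, 0.0, 0.0]
ft_force: [0.5, -0.1, 0.7]
grip_width: 0.0155
[ 3.39029345e-01  7.16427208e-01  1.62441370e+00  1.37293097e-04
  8.00517261e-01 -1.09387715e+00] [ 0.48871637 -0.10984734  0.7454557 ] [ 0.09381837 -0.04137858 -0.02771103] [0.51757069 0.30024812 0.07958341] [6.89379895e-02 9.97620939e-01 9.17463082e-05 8.80704365e-05]
```

```bash
python3 -m jog '[{"grip":255,"travel":[0,0,2],"twist":0},{"grip":255,"travel":[0,0,2.4],"twist":0},{"grip":255,"travel":[0,0,2.5],"twist":0},{"grip":255,"travel":[0,0,2.5],"twist":0},{"grip":255,"travel":[0,-2,0],"twist":3},{"grip":255,"travel":[0.5,-3,0],"twist":3},{"grip":255,"travel":[0.5,-3,0],"twist":3},{"grip":255,"travel":[0.5,-3,0],"twist":0}]' 50
python3 -m jog '[{"grip":255,"travel":[0.5,-3,0],"twist":0},{"grip":255,"travel":[0.5,-3,0],"twist":0},{"grip":255,"travel":[0.2,-3,0],"twist":0},{"grip":255,"travel":[0,-3,0],"twist":0},{"grip":255,"travel":[0,-3,0],"twist":0},{"grip":255,"travel":[0,-2.8,0],"twist":0},{"grip":255,"travel":[0,0,-2],"twist":0},{"grip":255,"travel":[0,0,-2],"twist":0}]'
python3 -m jog '[{"grip":255,"travel":[0,0,0],"twist":0},{"grip":255,"travel":[0,0,0],"twist":0},{"grip":255,"travel":[0,0,0],"twist":0}]'
python3 - <<'E'
from h import *
t=camera("top")[:,:,::-1]; s=camera("side")[:,:,::-1]
cv2.imwrite("pics/t3.png",t);cv2.imwrite("pics/s3.png",s)
cv2.imwrite("pics/c3.png",np.hstack([crop(t,305,170,80,80,5),crop(s,285,190,80,80,5)]))
E
```

```text
time: 7.5
position: [0.5322, 0.1892, 0.1734]
tool_rot: [-0.01, 1.0, -0.0, -0.0]
ft_force: [0.7, -0.4, -0.9]
grip_width: 0.0158
time: 8.3
position: [0.5449, 0.0108, 0.1336]
tool_rot: [-0.009, 1.0, -0.0, 0.001]
ft_force: [0.1, 0.0, -1.2]
grip_width: 0.0157
time: 8.6
position: [0.5451, 0.0123, 0.1343]
tool_rot: [-0.01, 1.0, -0.0, 0.001]
ft_force: [1.0, -0.1, -0.0]
grip_width: 0.0156
```

View pics/c3.png

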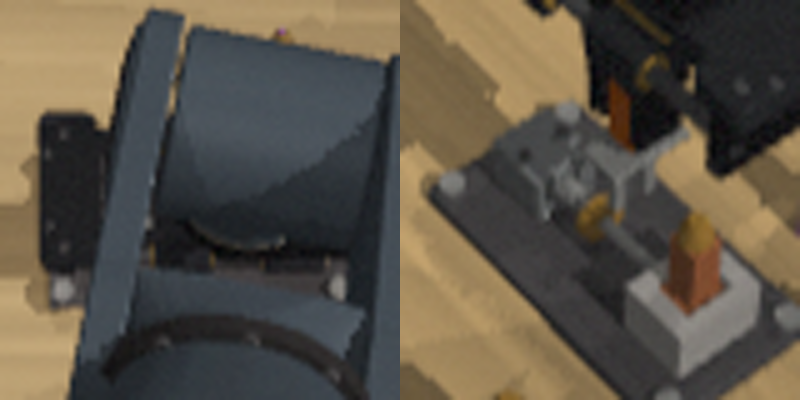

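Run:
```python
from fit import *
a=np.radians(1.1)
for z in (.0608,):
    P=[[.5451+d*np.cos(a),.0123+d*np.sin(a),z] for d in (-.0115,-.0085,.0085,.0115)]
    uv=proj("side",P); print(np.round((uv-[285,190]+.4)*5+[400,0],1))
P=[]
c,s_=np.cos(a),np.sin(a)
X0=(.5433,.021)
def L(x,y,z): return [X0[0]+c*x-s_*y,X0[1]+s_*x+c*y,z]
s=cv2.imread("pics/s3.png"); big=crop(s,295,200,66,66,9)
big=crop(s,280,185,100,75,8)
def dr(pts,col):
    uv=((proj("side",pts)-[280,185]+.5)*8).astype(int); cv2.polylines(big,[uv.reshape(-1,1,2)],True,col,1)
B=lambda x,y,dx,dy,z:[L(x+i*dx/2,y+j*dy/2,z) for i,j in((-1,-1),(1,-1),(1,1),(-1,1))]
dr(B(0,0,.09,.17,.01),(0,255,0)); dr(B(0,-.052,.046,.036,.04),(0,255,255))
dr([L(0,-.034,.0245),L(0,.03,.0245)],(0,0,255))
f=lambda x,z,y=-.0025:[.5451+c*x-s_*y,.0123+s_*x+c*y,.0608+z]
dr([f(-.0115,0),f(-.0055,0),f(-.0055,.02),f(.0055,.02),f(.0055,0),f(.0115,0),f(.0115,.036),f(-.0115,.036)],(255,0,255))
cv2.imwrite("pics/c4.png",big)
```

```text
[[611.  208.6]
 [616.4 205.1]
 [646.2 185.7]
 [651.4 182.3]]
```

View pics/c4.png

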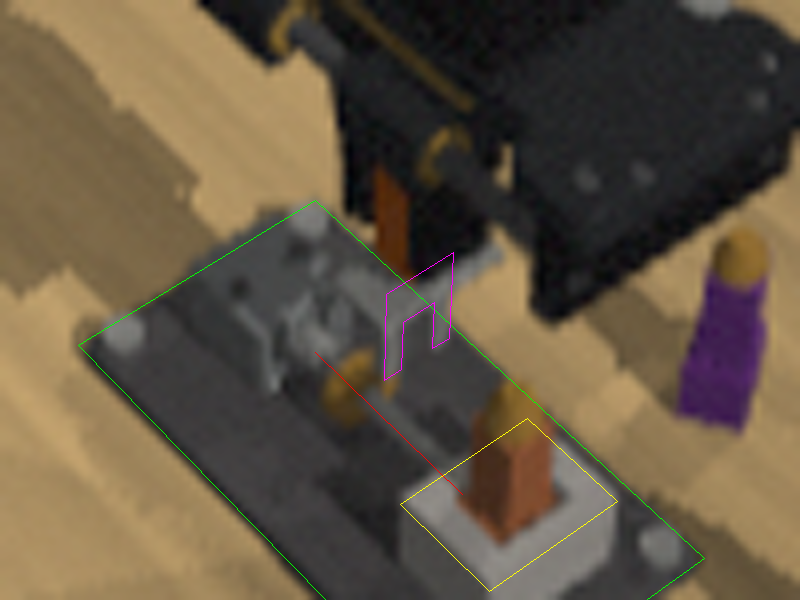

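Run:
```python
from h import *
for c,f,w in (("top","top0",(330,200,355,232)),("side","side0",(312,220,334,246))):
    im=cv2.imread(f"pics/{f}.png"); u0,v0,u1,v1=w
    hsv=cv2.cvtColor(im[v0:v1,u0:u1],cv2.COLOR_BGR2HSV)
    m=cv2.inRange(hsv,(10,110,50),(30,255,255)); n,l,st,ce=cv2.connectedComponentsWithStats(m)
    i=1+np.argmax(st[1:,4]); uv=ce[i]+[u0,v0]; box_=st[i]; mid=np.array([box_[0]+box_[2]/2-.5+u0,box_[1]+box_[3]/2-.5+v0])
    print(c,uv,mid,st[i],back(c,[uv,mid],.0245)*1000)
# cone tip / stem of holder similarly
im=cv2.imread("pics/side0.png")
big=crop(im,310,215,66,66,9)
for x,col in ((.544,(0,255,0)),(.547,(255,0,255)),(.550,(0,255,255))):
    uv=((proj("side",[[x-.019*-.045,-.02,.0245],[x-.019*.02,.045,.0245]])-[310,215]+.5)*9).astype(int)
    cv2.line(big,tuple(map(int,uv[0])),tuple(map(int,uv[1])),col,1)
cv2.imwrite("pics/c5.png",big)
```

```text
top [341.  214.5] [341.  214.5] [10 11  3  8 24] [[545.56776856  32.33853085  24.5       ]
 [545.56776856  32.33853085  24.5       ]]
side [324.13207547 232.69811321] [324.5 233. ] [ 8  9 10  9 53] [[544.63982136  34.44879561  24.5       ]
 [544.75759216  33.258548    24.5       ]]
```

View pics/c5.png

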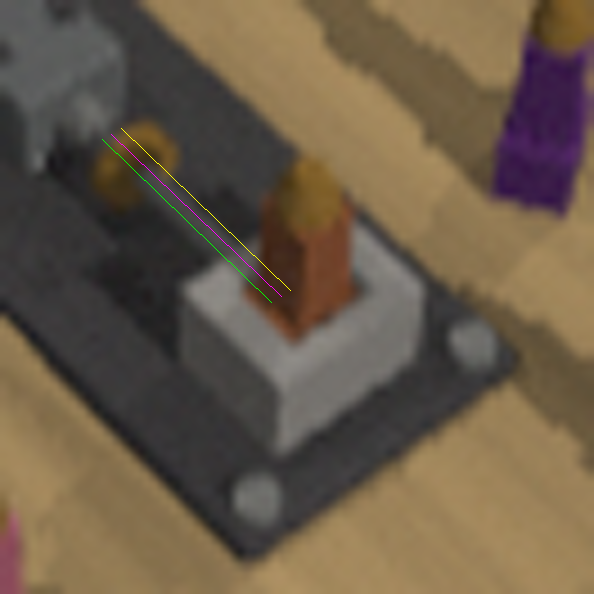

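Viewed: the bar lies between the 544 and 550 mm lines, so x is about 546. I shift +1 mm and lower until the tips are just above the bar, then slowly.

```bash
python3 -m jog '[{"grip":255,"travel":[0.1,0,-1.5],"twist":0},{"grip":255,"travel":[0,0,-1.4],"twist":0},{"grip":255,"travel":[0,0,0],"twist":0},{"grip":255,"travel":[0,0,0],"twist":0}]' 60;  python3 -m jog '[{"grip":255,"travel":[0,0,-0.2],"twist":0},{"grip":255,"travel":[0,0,-0.2],"twist":0},{"grip":255,"travel":[0,0,-0.1],"twist":0},{"grip":255,"travel":[0,0,0],"twist":0}]'
```

```text
time: 9.1
position: [0.5457, 0.0123, 0.105]
tool_rot: [-0.01, 1.0, -0.0, 0.0]
ft_force: [0.0, -0.5, -1.1]
grip_width: 0.0155
time: 9.5
position: [0.5455, 0.0122, 0.0996]
tool_rot: [-0.01, 1.0, -0.0, 0.0]
ft_force: [-0.0, -0.4, -1.8]
grip_width: 0.0157
```

```bash
python3 -m jog '[{"grip":255,"travel":[0,0,-0.3],"twist":0},{"grip":255,"travel":[0,0,-0.3],"twist":0},{"grip":255,"travel":[0,0,0],"twist":0}]';  python3 -m jog '[{"grip":255,"travel":[0,0,-0.3],"twist":0},{"grip":255,"travel":[0,0,0],"twist":0},{"grip":255,"travel":[0,0,0],"twist":0}]'; python3 -m jog '[{"grip":255,"travel":[0,0.4,0],"twist":0},{"grip":255,"travel":[0,0.4,0],"twist":0},{"grip":255,"travel":[0,0,0],"twist":0}]'
```

```text
time: 9.8
position: [0.5451, 0.0122, 0.093]
tool_rot: [-0.01, 1.0, 0.0, -0.001]
ft_force: [0.1, 0.8, -0.8]
grip_width: 0.0155
time: 10.1
position: [0.5454, 0.0122, 0.0904]
tool_rot: [-0.01, 1.0, 0.0, -0.0]
ft_force: [0.5, -1.5, -2.0]
grip_width: 0.0153
time: 10.4
position: [0.5454, 0.0208, 0.0906]
tool_rot: [-0.01, 1.0, 0.0, -0.0]
ft_force: [-0.5, 0.6, -0.8]
grip_width: 0.0154
```

```bash
J='python3 -m jog'; for i in 1 2 3; do :; done; python3 -m jog '[{"grip":255,"travel":[0,0.2,0],"twist":0},{"grip":255,"travel":[0,0,0],"twist":0}]';python3 -m jog '[{"grip":255,"travel":[0,0.15,0],"twist":0},{"grip":255,"travel":[0,0,0],"twist":0}]';python3 -m jog '[{"grip":255,"travel":[0,0.15,0],"twist":0},{"grip":255,"travel":[0,0,0],"twist":0}]'
```

```text
time: 10.6
position: [0.5455, 0.0225, 0.0906]
tool_rot: [-0.01, 1.0, 0.0, 0.0]
ft_force: [-0.3, -0.2, -1.8]
grip_width: 0.0156
time: 10.8
position: [0.5455, 0.0238, 0.0906]
tool_rot: [-0.01, 1.0, 0.0, 0.0]
ft_force: [1.0, 0.4, -1.5]
grip_width: 0.0156
time: 11.0
position: [0.5455, 0.0253, 0.0905]
tool_rot: [-0.01, 1.0, 0.0, -0.0]
ft_force: [-0.1, 0.0, -0.9]
grip_width: 0.0156
```

```bash
python3 -m jog '[{"grip":255,"travel":[0,0.15,0],"twist":0},{"grip":255,"travel":[0,0,0],"twist":0}]';python3 -m jog '[{"grip":255,"travel":[0,0.15,0],"twist":0},{"grip":255,"travel":[0,0,0],"twist":0}]';python3 -m jog '[{"grip":255,"travel":[0,0.15,0],"twist":0},{"grip":255,"travel":[0,0,0],"twist":0}]'
```

```text
time: 11.2
position: [0.5455, 0.0268, 0.0905]
tool_rot: [-0.01, 1.0, 0.0, -0.0]
ft_force: [-0.7, 0.2, -0.8]
grip_width: 0.0155
time: 11.4
position: [0.5456, 0.0277, 0.0906]
tool_rot: [-0.01, 1.0, -0.001, 0.0]
ft_force: [-0.1, -2.1, -0.7]
grip_width: 0.0158
time: 11.6
position: [0.5455, 0.0288, 0.0905]
tool_rot: [-0.01, 1.0, -0.001, -0.0]
ft_force: [-0.2, -4.9, -1.5]
grip_width: 0.0154
```

```bash
python3 -m jog '[{"grip":255,"travel":[0,0.15,0],"twist":0},{"grip":255,"travel":[0,0,0],"twist":0}]';python3 -m jog '[{"grip":255,"travel":[0,0.15,0],"twist":0},{"grip":255,"travel":[0,0,0],"twist":0}]';python3 -m jog '[{"grip":255,"travel":[0,0.15,0],"twist":0},{"grip":255,"travel":[0,0,0],"twist":0}]'
```

```text
time: 11.8
position: [0.5456, 0.0302, 0.0905]
tool_rot: [-0.01, 1.0, -0.001, -0.0]
ft_force: [-0.5, -6.3, -2.3]
grip_width: 0.0158
time: 12.0
position: [0.5456, 0.0315, 0.0906]
tool_rot: [-0.01, 1.0, -0.001, -0.0]
ft_force: [-0.4, -6.0, -1.3]
grip_width: 0.0159
time: 12.2
position: [0.5455, 0.0329, 0.0905]
tool_rot: [-0.01, 1.0, -0.001, -0.0]
ft_force: [-0.8, -6.2, -1.2]
grip_width: 0.016
```

```bash
python3 -m jog '[{"grip":255,"travel":[0,0.15,0],"twist":0},{"grip":255,"travel":[0,0,0],"twist":0}]';python3 -m jog '[{"grip":255,"travel":[0,0.1,0],"twist":0},{"grip":255,"travel":[0,0,0],"twist":0}]';python3 -m jog '[{"grip":255,"travel":[0,0.1,0],"twist":0},{"grip":255,"travel":[0,0,0],"twist":0}]'
```

```text
time: 12.4
position: [0.5455, 0.0342, 0.0905]
tool_rot: [-0.01, 1.0, -0.001, -0.0]
ft_force: [-0.7, -7.3, -1.3]
grip_width: 0.0158
time: 12.6
position: [0.5455, 0.0351, 0.0905]
tool_rot: [-0.01, 1.0, -0.001, -0.0]
ft_force: [-0.5, -6.6, -1.2]
grip_width: 0.0157
time: 12.8
position: [0.5455, 0.036, 0.0905]
tool_rot: [-0.01, 1.0, -0.001, -0.0]
ft_force: [-0.6, -8.0, -2.1]
grip_width: 0.0158
```

```bash
python3 -m jog '[{"grip":255,"travel":[0,0.1,0],"twist":0},{"grip":255,"travel":[0,0,0],"twist":0}]';python3 -m jog '[{"grip":255,"travel":[0,0.08,0],"twist":0},{"grip":255,"travel":[0,0,0],"twist":0}]'
```

```text
time: 13.0
position: [0.5455, 0.0366, 0.0905]
tool_rot: [-0.011, 1.0, -0.002, -0.0]
ft_force: [-2.0, -8.7, -1.9]
grip_width: 0.0158
time: 13.2
position: [0.5455, 0.0368, 0.0905]
tool_rot: [-0.011, 1.0, -0.002, -0.0]
ft_force: [-1.9, -11.0, -2.0]
grip_width: 0.0153
```

```bash
python3 -m jog '[{"grip":255,"travel":[0,0.06,0],"twist":0},{"grip":255,"travel":[0,0,0],"twist":0},{"grip":255,"travel":[0,0,0],"twist":0}]'
python3 - <<'E'
from h import *
s=camera("side")[:,:,::-1]; a=cv2.imread("pics/side0.png")
cv2.imwrite("pics/s6.png",s)
cv2.imwrite("pics/c6.png",np.hstack([crop(a,300,200,80,80,5),crop(s,300,200,80,80,5)]))
E
```

```text
time: 13.5
position: [0.5455, 0.0369, 0.0905]
tool_rot: [-0.011, 1.0, -0.003, -0.0]
ft_force: [-1.4, -11.7, -2.2]
grip_width: 0.0155
```

View pics/c6.png

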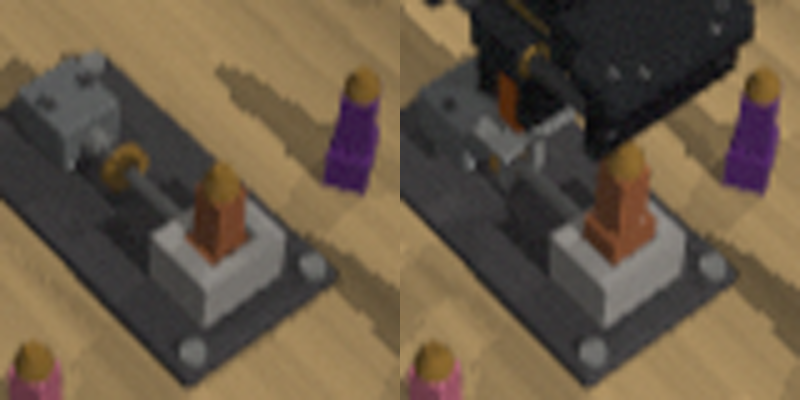

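The holder has sprung up: its tip moved from about row 165 to 145 and the foot edge is visible above the well. The bar is against its stop, so I ease off and withdraw.

```bash
python3 -m jog '[{"grip":255,"travel":[0,-0.4,0],"twist":0},{"grip":255,"travel":[0,-0.6,0],"twist":0},{"grip":255,"travel":[0,-0.6,0],"twist":0},{"grip":255,"travel":[0,0,0],"twist":0},{"grip":255,"travel":[0,0,0],"twist":0}]';  python3 -m jog '[{"grip":255,"travel":[0,0,0.5],"twist":0},{"grip":255,"travel":[0,0,1],"twist":0},{"grip":255,"travel":[0,0,2],"twist":0},{"grip":255,"travel":[0,0,2.5],"twist":0},{"grip":255,"travel":[0,0,2.3],"twist":0},{"grip":255,"travel":[0,0,0],"twist":0},{"grip":255,"travel":[0,0,0],"twist":0}]'; python3 -c "
from rig import *
print(get_obs()['tool_rot'])"
```

```text
time: 14.05
position: [0.5454, 0.0245, 0.0905]
tool_rot: [-0.009, 1.0, 0.0, -0.0]
ft_force: [0.4, -1.3, -0.9]
grip_width: 0.0157
time: 14.75
position: [0.5456, 0.0244, 0.1742]
tool_rot: [-0.01, 1.0, -0.0, 0.001]
ft_force: [0.4, 0.9, -0.5]
grip_width: 0.0158
[-9.82087037e-03  9.99951480e-01 -6.78393105e-05  7.64258198e-04]
```

```bash
python3 -m jog '[{"grip":255,"travel":[0,3,0],"twist":0},{"grip":255,"travel":[0,3,0],"twist":0},{"grip":255,"travel":[0,3,0],"twist":0},{"grip":255,"travel":[-0.5,3,0],"twist":0},{"grip":255,"travel":[-0.5,3,0],"twist":-3},{"grip":255,"travel":[-0.5,3,0],"twist":-3},{"grip":255,"travel":[-0.5,3,0],"twist":-3},{"grip":255,"travel":[-0.5,3,0],"twist":0}]'; python3 -m jog '[{"grip":255,"travel":[-0.31,2,0],"twist":0},{"grip":255,"travel":[0,1.58,0],"twist":0},{"grip":255,"travel":[0,0,-2],"twist":0},{"grip":255,"travel":[0,0,-2],"twist":0},{"grip":255,"travel":[0,0,0],"twist":0},{"grip":255,"travel":[0,0,0],"twist":0}]'
python3 - <<'E'
from h import *
s=camera("side")[:,:,::-1]; cv2.imwrite("pics/s7.png",s)
cv2.imwrite("pics/c7.png",crop(s,220,110,75,75,8))
print(get_obs()["position"],get_obs()["tool_rot"])
E
```

```text
time: 15.55
position: [0.519, 0.2651, 0.1718]
tool_rot: [0.069, 0.998, -0.001, -0.002]
ft_force: [-0.4, -0.7, -0.6]
grip_width: 0.0157
time: 16.15
position: [0.5171, 0.2995, 0.1328]
tool_rot: [0.069, 0.998, -0.0, -0.001]
ft_force: [-0.7, 0.9, -0.3]
grip_width: 0.0155
[0.51772732 0.29969013 0.13357421] [ 6.91023554e-02  9.97609573e-01 -3.74725890e-05 -5.70584331e-05]
```

View pics/c7.png

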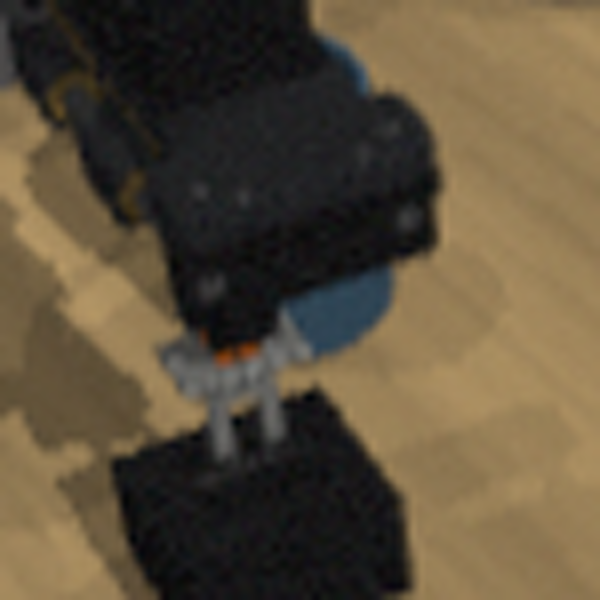

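The fork is upright over the slot (about (245,455) in the crop). Lowering it while watching the force.

```bash
python3 -m jog '[{"grip":255,"travel":[0,0.05,-1],"twist":0},{"grip":255,"travel":[0,0,-0.6],"twist":0},{"grip":255,"travel":[0,0,-0.5],"twist":0},{"grip":255,"travel":[0,0,-0.3],"twist":0},{"grip":255,"travel":[0,0,0],"twist":0}]' 30; python3 -m jog '[{"grip":255,"travel":[0,0,-0.8],"twist":0},{"grip":255,"travel":[0,0,-0.8],"twist":0},{"grip":255,"travel":[0,0,-0.8],"twist":0},{"grip":255,"travel":[0,0,0],"twist":0}]'
```

```text
time: 16.7
position: [0.5171, 0.3002, 0.109]
tool_rot: [0.069, 0.998, -0.0, -0.0]
ft_force: [-0.8, -0.8, -0.3]
grip_width: 0.0162
time: 17.1
position: [0.5164, 0.3, 0.0839]
tool_rot: [0.069, 0.998, -0.001, -0.001]
ft_force: [-0.2, -0.3, -1.5]
grip_width: 0.0157
```

```bash
python3 -m jog '[{"grip":255,"travel":[0,0,-0.2],"twist":0},{"grip":255,"travel":[0,0,-0.15],"twist":0},{"grip":255,"travel":[0,0,0],"twist":0},{"grip":255,"travel":[0,0,0],"twist":0}]'; python3 -m jog '[{"grip":255,"travel":[0,0,-0.1],"twist":0},{"grip":255,"travel":[0,0,0],"twist":0},{"grip":255,"travel":[0,0,0],"twist":0}]' 6
```

```text
time: 17.5
position: [0.5176, 0.3004, 0.0822]
tool_rot: [0.069, 0.998, 0.0, 0.0]
ft_force: [-0.5, 0.7, -0.9]
grip_width: 0.0158
time: 17.8
position: [0.5174, 0.3004, 0.0811]
tool_rot: [0.069, 0.998, 0.0, 0.0]
ft_force: [0.0, -0.1, -1.0]
grip_width: 0.0158
```

```bash
python3 -m jog '[{"grip":255,"travel":[0,0,-0.1],"twist":0},{"grip":255,"travel":[0,0,-0.08],"twist":0},{"grip":255,"travel":[0,0,0],"twist":0},{"grip":255,"travel":[0,0,0],"twist":0}]' 6; python3 -m jog '[{"grip":120,"travel":[0,0,0],"twist":0},{"grip":120,"travel":[0,0,0],"twist":0},{"grip":120,"travel":[0,0,0],"twist":0},{"grip":120,"travel":[0,0,0],"twist":0},{"grip":120,"travel":[0,0,1],"twist":0},{"grip":120,"travel":[0,0,2],"twist":0},{"grip":120,"travel":[0,0,3],"twist":0},{"grip":120,"travel":[0,0,3],"twist":0}]'
```

```text
time: 18.2
position: [0.5175, 0.3004, 0.0795]
tool_rot: [0.069, 0.998, 0.0, 0.0]
ft_force: [-0.3, -1.1, 1.7]
grip_width: 0.0159
time: 19.0
position: [0.5171, 0.3003, 0.1705]
tool_rot: [0.069, 0.998, -0.0, -0.0]
ft_force: [0.4, -0.3, 0.1]
grip_width: 0.0457
```

```bash
python3 -m jog '[{"grip":120,"travel":[0,-3,0],"twist":0},{"grip":120,"travel":[0,-4,0],"twist":3},{"grip":120,"travel":[0.5,-4,0],"twist":3},{"grip":120,"travel":[0.5,-4,0],"twist":3},{"grip":120,"travel":[0.5,-4,0],"twist":0},{"grip":120,"travel":[0.5,-4,0],"twist":0},{"grip":120,"travel":[0.5,-4,0],"twist":0},{"grip":120,"travel":[0.5,-3,0],"twist":0}]'
python3 -m jog '[{"grip":120,"travel":[0,-2.9,0],"twist":0},{"grip":120,"travel":[0,0,0],"twist":0},{"grip":120,"travel":[0,0,-1],"twist":0},{"grip":120,"travel":[0,0,0],"twist":0},{"grip":120,"travel":[0,0,0],"twist":0}]'
python3 - <<'E'
from h import *
t=camera("top")[:,:,::-1];s=camera("side")[:,:,::-1]; cv2.imwrite("pics/s8.png",s)
print(get_obs()["position"],get_obs()["tool_rot"])
for n in ("holder_mid","tool_grip","forktool"): print(n,[(np.round(d["at"],4).tolist(),round(d["p"],2)) for c in("top","side") for d in search_frame(n,c)[:3]])
cv2.imwrite("pics/c8.png",np.hstack([crop(s,300,170,80,100,5),crop(s,215,120,80,100,5)]))
E
```

```text
time: 19.8
position: [0.5477, -0.002, 0.1701]
tool_rot: [-0.009, 1.0, -0.0, 0.001]
ft_force: [0.3, -0.1, 0.4]
grip_width: 0.0462
time: 20.3
position: [0.5467, -0.0272, 0.1588]
tool_rot: [-0.01, 1.0, 0.0, -0.001]
ft_force: [-0.5, 0.6, -0.4]
grip_width: 0.0459
[ 0.54725538 -0.02748511  0.15917556] [-1.04711149e-02  9.99945156e-01  1.01361429e-04 -1.71725944e-04]
holder_mid [([0.5246, 0.0763, 0.0094], 0.44), ([0.5393, -0.0365, 0.0674], 0.76), ([0.5952, -0.1254, 0.0275], 0.67), ([0.6335, -0.028, 0.0201], 0.64)]
tool_grip [([0.5149, 0.2957, 0.0414], 0.66), ([0.5144, 0.2928, 0.0616], 0.61)]
forktool [([0.5108, 0.2985, 0.0494], 0.59), ([0.5084, 0.2907, 0.0583], 0.66)]
```

View pics/c8.png

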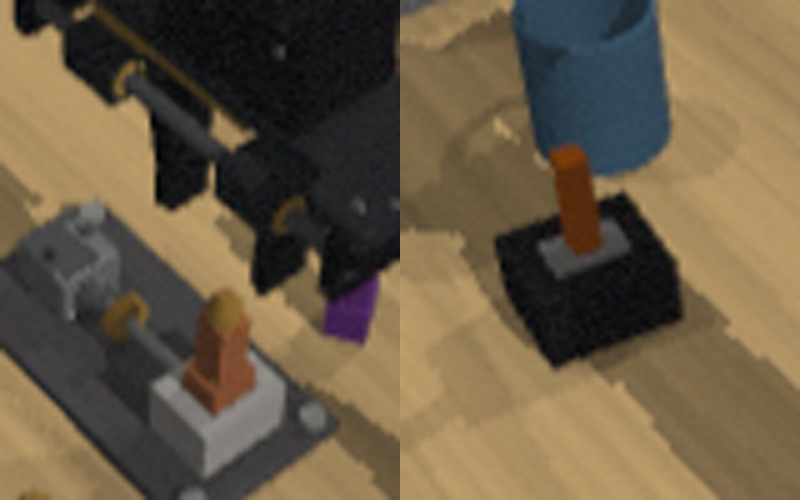

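The tool hangs squarely in its stand with the flange flat. The holder is up at about (225,330) in the crop, with the fingers centred over it. Descending to the stem.

```bash
python3 -m jog '[{"grip":120,"travel":[0.1,-0.15,-2.5],"twist":0},{"grip":120,"travel":[0,0,-2],"twist":0},{"grip":120,"travel":[0,0,-2],"twist":0},{"grip":120,"travel":[0,0,-1.5],"twist":0},{"grip":120,"travel":[0,0,-0.9],"twist":0},{"grip":120,"travel":[0,0,0],"twist":0},{"grip":120,"travel":[0,0,0],"twist":0}]' 5; python3 -m jog '[{"grip":255,"travel":[0,0,0],"twist":0},{"grip":255,"travel":[0,0,0],"twist":0},{"grip":255,"travel":[0,0,0],"twist":0},{"grip":255,"travel":[0,0,0],"twist":0},{"grip":255,"travel":[0,0,0],"twist":0},{"grip":255,"travel":[0,0,0],"twist":0}]'
```

```text
time: 21.4
position: [0.5487, -0.0302, 0.0705]
tool_rot: [-0.01, 1.0, -0.0, 0.0]
ft_force: [-0.1, 0.5, 0.2]
grip_width: 0.046
time: 22.0
position: [0.5486, -0.0301, 0.0704]
tool_rot: [-0.01, 1.0, -0.0, 0.0]
ft_force: [0.0, 0.3, 1.9]
grip_width: 0.0201
```

The opening of 20 mm means the fingertips are on the foot (its top is at 53 mm). Open, raise 9 mm and re-grip on the 16 mm stem.

```bash
python3 -m jog '[{"grip":150,"travel":[0,0,0],"twist":0},{"grip":150,"travel":[0,0,0],"twist":0},{"grip":150,"travel":[0,0,0.9],"twist":0},{"grip":150,"travel":[0,0,0],"twist":0},{"grip":255,"travel":[0,0,0],"twist":0},{"grip":255,"travel":[0,0,0],"twist":0},{"grip":255,"travel":[0,0,0],"twist":0},{"grip":255,"travel":[0,0,0],"twist":0}]' 5; python3 -m jog '[{"grip":255,"travel":[0,0,0],"twist":0},{"grip":255,"travel":[0,0,0],"twist":0},{"grip":255,"travel":[0,0,0],"twist":0}]' 25
```

```text
time: 22.8
position: [0.5483, -0.0301, 0.0791]
tool_rot: [-0.01, 1.0, 0.0, -0.0]
ft_force: [-0.9, -0.1, -0.2]
grip_width: 0.0161
time: 23.1
position: [0.5483, -0.0301, 0.0792]
tool_rot: [-0.01, 1.0, 0.0, -0.0]
ft_force: [-0.1, 0.1, -0.1]
grip_width: 0.0156
```

```bash
python3 -m jog '[{"grip":255,"travel":[0,0,0.5],"twist":0},{"grip":255,"travel":[0,0,1],"twist":0},{"grip":255,"travel":[0,0,2],"twist":0},{"grip":255,"travel":[0,0,3],"twist":0},{"grip":255,"travel":[0,0,3],"twist":0},{"grip":255,"travel":[0,0,0],"twist":0},{"grip":255,"travel":[-1,-3,0],"twist":0},{"grip":255,"travel":[-1,-3,0],"twist":0}]'; python3 -m jog '[{"grip":255,"travel":[-1,-3,0],"twist":0},{"grip":255,"travel":[-1,-3,0],"twist":0},{"grip":255,"travel":[-1,-3,0],"twist":0},{"grip":255,"travel":[-1,-3,0],"twist":0},{"grip":255,"travel":[-0.9,-3,0],"twist":0},{"grip":255,"travel":[0,0,0],"twist":0},{"grip":255,"travel":[0,0,-2],"twist":0},{"grip":255,"travel":[0,0,-2],"twist":0}]';  python3 -m jog '[{"grip":255,"travel":[0,0,-2],"twist":0},{"grip":255,"travel":[0,0,0],"twist":0},{"grip":255,"travel":[0,0,0],"twist":0}]'
python3 - <<'E'
from h import *
t=camera("top")[:,:,::-1];s=camera("side")[:,:,::-1]; cv2.imwrite("pics/s9.png",s)
cv2.imwrite("pics/c9.png",np.hstack([crop(t,400,190,80,100,5),crop(s,335,255,110,137,500/137)[:500]]))
E
```

```text
time: 23.9
position: [0.5279, -0.0899, 0.1744]
tool_rot: [-0.011, 1.0, -0.0, 0.0]
ft_force: [-0.4, -0.3, -1.4]
grip_width: 0.0157
time: 24.7
position: [0.4794, -0.24, 0.134]
tool_rot: [-0.009, 1.0, -0.0, 0.0]
ft_force: [0.3, -0.1, -1.7]
grip_width: 0.0157
time: 25.0
position: [0.4792, -0.2394, 0.114]
tool_rot: [-0.01, 1.0, 0.001, -0.001]
ft_force: [-0.0, -0.1, -1.5]
grip_width: 0.0159
```

View pics/c9.png

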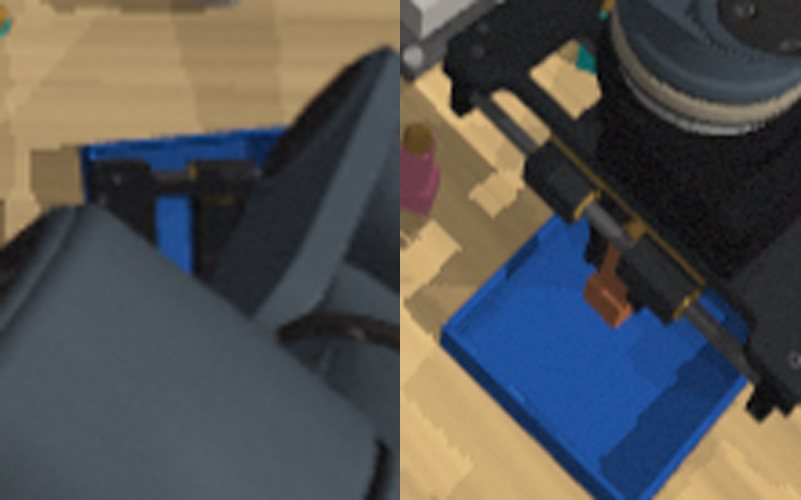

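The holder is held upright over the tray, well inside the walls. Lowering.

```bash
python3 -m jog '[{"grip":255,"travel":[0,0,-2],"twist":0},{"grip":255,"travel":[0,0,-2],"twist":0},{"grip":255,"travel":[0,0,-1.2],"twist":0},{"grip":255,"travel":[0,0,-0.5],"twist":0},{"grip":255,"travel":[0,0,0],"twist":0},{"grip":255,"travel":[0,0,0],"twist":0}]';  python3 -m jog '[{"grip":255,"travel":[0,0,-0.2],"twist":0},{"grip":255,"travel":[0,0,-0.15],"twist":0},{"grip":255,"travel":[0,0,0],"twist":0},{"grip":255,"travel":[0,0,0],"twist":0}]'
```

```text
time: 25.7
position: [0.4799, -0.2405, 0.0579]
tool_rot: [-0.01, 1.0, -0.0, 0.001]
ft_force: [0.7, 0.1, -1.5]
grip_width: 0.0158
time: 26.1
position: [0.4794, -0.2401, 0.0539]
tool_rot: [-0.01, 1.0, -0.0, 0.0]
ft_force: [0.1, 0.2, -1.4]
grip_width: 0.0155
```

```bash
python3 -m jog '[{"grip":255,"travel":[0,0,-0.1],"twist":0},{"grip":255,"travel":[0,0,0],"twist":0},{"grip":255,"travel":[0,0,0],"twist":0}]' 8;  python3 -m jog '[{"grip":255,"travel":[0,0,-0.08],"twist":0},{"grip":255,"travel":[0,0,0],"twist":0},{"grip":255,"travel":[0,0,0],"twist":0}]'
```

```text
time: 26.4
position: [0.4794, -0.2401, 0.0527]
tool_rot: [-0.01, 1.0, 0.0, -0.0]
ft_force: [0.8, 0.2, -1.3]
grip_width: 0.0157
time: 26.7
position: [0.4795, -0.2401, 0.0522]
tool_rot: [-0.01, 1.0, -0.0, 0.0]
ft_force: [-0.3, 0.7, 1.5]
grip_width: 0.016
```

Contact is felt (-1.4 to +1.5 N) at the predicted height. Release, retreat upward and look.

```bash
python3 -m jog '[{"grip":140,"travel":[0,0,0],"twist":0},{"grip":140,"travel":[0,0,0],"twist":0},{"grip":140,"travel":[0,0,0],"twist":0},{"grip":140,"travel":[0,0,0],"twist":0},{"grip":140,"travel":[0,0,1],"twist":0},{"grip":140,"travel":[0,0,3],"twist":0},{"grip":140,"travel":[0,0,4],"twist":0},{"grip":140,"travel":[0,0,4],"twist":0}]'; python3 -m jog '[{"grip":140,"travel":[0,0,4],"twist":0},{"grip":140,"travel":[0,0,4],"twist":0},{"grip":140,"travel":[-4,-4,0],"twist":0},{"grip":140,"travel":[-3,-4,0],"twist":0},{"grip":140,"travel":[0,-4,0],"twist":0},{"grip":140,"travel":[0,-4,0],"twist":0},{"grip":140,"travel":[0,0,0],"twist":0},{"grip":140,"travel":[0,0,0],"twist":0}]'
python3 - <<'E'
from h import *
t=camera("top")[:,:,::-1];s=camera("side")[:,:,::-1]
cv2.imwrite("pics/fin.png",np.vstack([np.hstack([t[60:300,180:580]]),s[80:400,100:500]]))
E
```

```text
time: 27.5
position: [0.479, -0.2398, 0.1734]
tool_rot: [-0.01, 1.0, 0.0, -0.0]
ft_force: [-0.6, -0.5, -0.5]
grip_width: 0.0393
time: 28.3
position: [0.4135, -0.3958, 0.2522]
tool_rot: [-0.009, 1.0, 0.0, -0.0]
ft_force: [-1.0, 0.9, -0.5]
grip_width: 0.0392
```

View pics/fin.png

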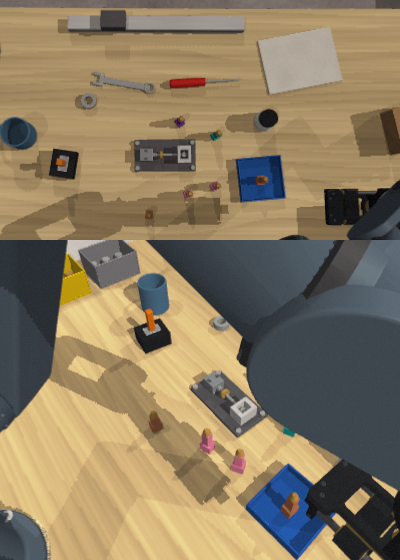

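The holder stands upright in the tray, the tool is in its stand, the well is empty and the bystanders are unmoved. The gripper is clear of everything.

```bash
python3 -c "
from rig import *
print(hand_in())"
```

```text
the job is handed in; nothing more can be done
None
```

The job is done and handed in, at about 28 s of the 67 s allowed.

- **Pressing:** I took the fork tool, straddled the bar and felt the collar at about y = 30 mm. I pressed in steps of about 1 mm until the tool stopped moving, with the force at 11–12 N. That is below the 14 N named for the stop and well under the 22 N limit. A picture showed the holder had sprung up, so I eased off at once.
- **Tool:** I hung it back in its stand; a picture showed it upright with the flange flat on top.
- **Holder:** My first closing, at 5 N, caught its foot (20 mm opening instead of 16 mm). I opened, raised the gripper 9 mm and gripped the stem. I then lifted it out and set it down until I felt the tray floor at the height I expected.

**Last checks:** the final top and side pictures show the holder upright in the tray, the tool in its stand, the well empty and the gripper clear. The bystanders look unmoved in the top picture; in the side one the arm hid the jar, the wrench and the screwdriver. The two cameras disagreed by 2–5 mm on the fixture's position, so I went by comparing tool and bar in the same pictures and by feel. The feel of contact and the smooth fit on the bar agreed with that.

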